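Swap the used-up spice jar and hold its refill level for reading

TASK

The green-capped spice jar standing by itself between the rack and the basket is used up: drop it into the white wire basket. Then draw the full green-capped jar out of its bay in the sloping wooden rack, turn it until it lies level in the gripper, and finish while holding it still like that, raised at least 15 cm above the worktop and clear of everything, so that its label can be read. Leave the salt shaker in its bay, and the espresso cup and the fish tin where they are.

Things in the scene. Friction and masses are not known exactly. Their poses are not given: they have to be found in the camera images.
- used_jar: used-up spice jar standing upright by itself between the rack and the basket: clear jar with label, green cap; 45 mm diameter, 106 mm tall (cap: top 20 mm). Origin at the centre of its underside, z up along its axis. About 0.11 kg
- used_jar_mid (a point): point on the axis of the used-up jar, 52 mm above its underside (its middle)
- full_jar: full spice jar (green cap, same size: 45 mm diameter, 106 mm long, about 0.11 kg) standing loosely in one of the two bays of the rack. Origin at the centre of its underside, z along its axis toward the cap. In the bay its axis leans 0.70 rad (40 degrees) from vertical, the cap toward the rack's front; the bay takes its lowest 50 mm, the upper 56 mm stick out
- full_jar_mid (a point): point on the axis of the full jar, 52 mm from its underside (its middle)
- rack: fixed sloping wooden rack, base 120 (x) by 190 mm (y), 90 mm high. Origin on the worktop near its middle, z up, front = its -x side (roughly to the robot). Two square bays at y = -52.5 and +52.5 mm, 49 mm wide, 50 mm deep, walls 4 mm, leaning 0.70 rad to -x: things draw out along (-0.644, 0, 0.765) of its frame. Shaker in one bay, full jar in the other, either way; may stand right or left
- salt_shaker: salt shaker, clear with grey contents and a domed grey top, 44 mm diameter, 90 mm long, in the other bay of the rack, leaning alike; stays there. Origin at the centre of its underside, z along its axis toward the top
- basket: fixed open wire basket, white-coated, 160 mm (x) by 180 mm (y), 80 mm high, walls 4 mm, floor top at 4 mm. Origin on the worktop under its centre, z up
- espresso_cup: white espresso cup with a green band, 61 mm wide, 86 mm with its handle, 51 mm tall, on the worktop at the left; stays. Origin at the centre of its underside
- fish_tin: flat fish tin 63 x 105 x 24 mm on the worktop at the right; stays. Origin at the centre of its underside
Mind the look-alikes: they are no part of the job. Of the things that look like the rack, the larger one is meant.

How it is judged (in metres and radians):
On the way, in this order (a step that is already met when the one before it is completed fails the run):
1. the used-up jar lies or stands let go inside the wire basket (x of used_jar_mid in the frame of basket between -0.076 and 0.076 m and y of used_jar_mid in the frame of basket between -0.086 and 0.086 m and z of used_jar_mid in the frame of basket below 0.09 m and contact force between the fingers and used_jar below 0.1 N and linear speed of used_jar below 0.05 m/s), for 0.3 s.
2. the full jar is drawn out of its bay and held up by the gripper, middle more than 14 cm above the worktop (height (world z) of full_jar_mid above 0.14 m and contact force between the fingers and full_jar above 1 N and contact force between full_jar and rack below 0.1 N and contact force between full_jar and basket below 0.1 N and contact force between full_jar and salt_shaker below 0.1 N), for 0.2 s.
At the end, for the whole second after the job is handed in: Full jar held still by the gripper alone, axis within 20 degrees of level, its middle over 14 cm above the worktop; used-up jar let go and at rest inside the basket (middle within its walls, below 9 cm); shaker, cup and fish tin within 3 cm of where they were (all of step 1 and all of step 2 and angle between full_jar's own z axis and vertical between 1.222 and 1.92 rad and linear speed of full_jar below 0.03 m/s and angular speed of full_jar below 0.2 rad/s and distance of each of salt_shaker, espresso_cup, fish_tin from where it was at the start of the episode below 0.03 m); the arm keeps its last pose, push and grip.
It fails at once if salt shaker moved more than 3 cm (distance of salt_shaker from where it was at the start of the episode above 0.03 m).
It fails at once if espresso cup moved more than 3 cm (distance of espresso_cup from where it was at the start of the episode above 0.03 m).
It fails at once if fish tin moved more than 3 cm (distance of fish_tin from where it was at the start of the episode above 0.03 m).
It also fails if it takes over 50 s, if anything falls off the work surface, if the arm or the gripper's body presses on something with over 40 N, if the wrist force passes 120 N, or if a joint passes its speed limit or range.

ROBOT

A 6-joint arm with a two-finger parallel gripper is mounted at the origin on a cart in front of the work surface, level with it; the furniture and walls round the work are solid. World frame = base frame: x ahead of the robot, y to its left, z up, the work surface at z = 0. Lengths are in mm, angles in degrees, forces in N, time in s.
With the tool pointing down it reaches from about 250 to 775 mm from the base axis. Payload 4 kg.
Tool frame: the origin (TCP) lies between the finger pads; the fingertips stand 14 mm ahead of it and the grasp point (between the pads) lies 5 mm behind it; z points along the fingers, y is the line along which they close (so a half turn about z gives the same grasp; the last joint's range is limited). The gripper opens to 85 mm and grips with 20 to 120 N. Pads are 22 mm wide; open, the fingers measure 114 mm over their backs; the gripper's body (76 mm by 85 mm) begins 54 mm behind the grasp point. The pads swing forward as they close: fully open they stand 13 mm farther back than shut.
Start: joints at [68.004, 4.996, 78.535, -0, 96.463, -5.907], TCP at [152.426, 528.472, 245.341] pointing down, gripper open.
Joint ranges: [-177.83, 177.83], [-43.37, 116.18], [15.69, 146.23], [-61.86, 241.86], [9.47, 152.12], [-147.06, 147.06]. Speed limits (degrees/s): [159.86, 159.86, 180, 180, 180, 180].

INTERFACE

Orientations are given as a 3x3 rotation matrix whose columns are the frame's x, y, z axes.
In Python, from cell import * gives the robot as it stands.
- The arm moves only by the tool jog_arm, never from a script. Its argument "moves" is one flat list of numbers, 7 for each row, row after row: the opening, from 0 (shut) to 1 (fully open), then the shift along the tool's x, y, z as a fraction of full scale, then the turn, a rotation vector about the tool's x, y, z as a fraction of full scale. In form: [grip, x, y, z, wx, wy, wz, grip, x, y, z, wx, wy, wz, ...]. A call has 1 to 12 rows; each row is the pose to reach, as a shift and turn from the pose commanded when the call began, along the tool's axes at that moment, turning the shorter way round; what a row does not reach only later rows make up. Full scale, the value 1, is 300 mm for a shift and pi rad for a turn. A row lasts 1/8 s, in which the tool goes at most 62.5 mm and 10.7 degrees, less where a joint would pass 70% of its speed; a pose out of reach is approached as far as the arm can. A call with a number of a shift or a turn outside -1 to 1 is refused whole. A call with a gripper value outside its range is refused whole. The fingers move at their own pace and stop on an object; the grip force is fixed at half the most. Time passes only in rows, so rows that repeat a pose let the fingers close. It gives the time, the measured TCP pose, the force, the opening and the grip force at its end, in the units of the state.
- read_state(): the state, without advancing time (a new reading comes with each control period).
- grab_frame(name): name is "side" or "top"; returns a dict with "img" (384x512x3 uint8, red, green, blue), "depth" (384x512 float32, mm along the optical axis (not along the pixel's ray), 0 where there is no reading), "camera_matrix" (3x3 intrinsics, pixels), "R" (3x3) and "t" (3): a world point X has camera coordinates R X + t. Camera axes: x right, y down, z forward; pixel columns grow to the right and rows downward; lengths in mm; the calibration is good to about 2 mm. A picture is of the moment at which its call begins.
- job_done(): hands the job in; it is judged then, once.
The state is a dict: "time": time; "joints": joint angles; "qvel": joint speeds; "effort": joint torques, N m; "tcp_pos": TCP position; "tcp_rot": TCP orientation; "contact_force": force on the tool from outside, world axes, zero at the start; "torque": the same for the moment, N m; "opening": opening from 0.0 (shut) to 1.0 (fully open); "gripper_force": force on a finger pad.
Only numpy, scipy, OpenCV 4.12 (cv2) and the standard library are available. Lean on these libraries where they do the work, as an engineer would, in place of code of your own. Each camera call takes 0.05 s, during which the arm holds its last target. There are 200 camera calls.

## Working session

There is one attempt and no reset: what is moved stays moved. The work goes in short steps, Python scripts to look and compute and a tool call to move; the robot and the scene stay as the last step left them, time stands still between calls to the robot, and variables do not carry over. Pictures are saved under pics/ and viewed, at most 10 in all, crops included, and the job is handed in when it is done.

Besides the shell and the picture viewer there is one more tool, called after "Emit:" by a JSON object that holds its "fn" and its "kwargs". jog_arm: Moves the arm, as the interface text tells. Shift numbers are shares of 300 mm and turn numbers shares of pi rad, none past 1 either way. Its arguments: {"type":"object","properties":{"moves":{"type":"array","items":{"type":"number","minimum":-1,"maximum":1}}},"required":["moves"]}

```bash
ls; mkdir -p pics; python3 - <<'E'
from cell import *
import cv2,numpy as np
for n in("side","top"):
    f=grab_frame(n); cv2.imwrite(f"pics/{n}0.png",cv2.resize(f["img"][:,:,::-1],(800,600)))
    np.savez(f"{n}0.npz",**f); print(n,f["camera_matrix"].tolist(),f["R"].round(3).tolist(),f["t"])
s=read_state();print(s["tcp_pos"],s["tcp_rot"],s["time"])
E
```

```text
pics
side [[359.34570788664047, 0.0, 251.0109063878736], [0.0, 359.34570788664047, 194.12387158906674], [0.0, 0.0, 1.0]] [[-0.895, -0.446, 0.005], [-0.308, 0.61, -0.73], [0.323, -0.655, -0.683]] [ 482.73128762  156.95766806 1262.50296921]
top [[355.57698572161735, 0.0, 253.72708703600077], [0.0, 355.57698572161735, 187.39726611908313], [0.0, 0.0, 1.0]] [[-0.027, -1.0, 0.006], [-0.988, 0.026, -0.149], [0.149, -0.01, -0.989]] [  70.72769958  510.55526844 1506.83846206]
[152.23005677 528.07059532 244.22074341] [[-9.60851925e-01  2.77061192e-01 -8.20945685e-04]
 [ 2.77062284e-01  9.60850086e-01 -1.89813906e-03]
 [ 2.62905061e-04 -2.05128366e-03 -9.99997862e-01]] 0.1
```

View pics/side0.png

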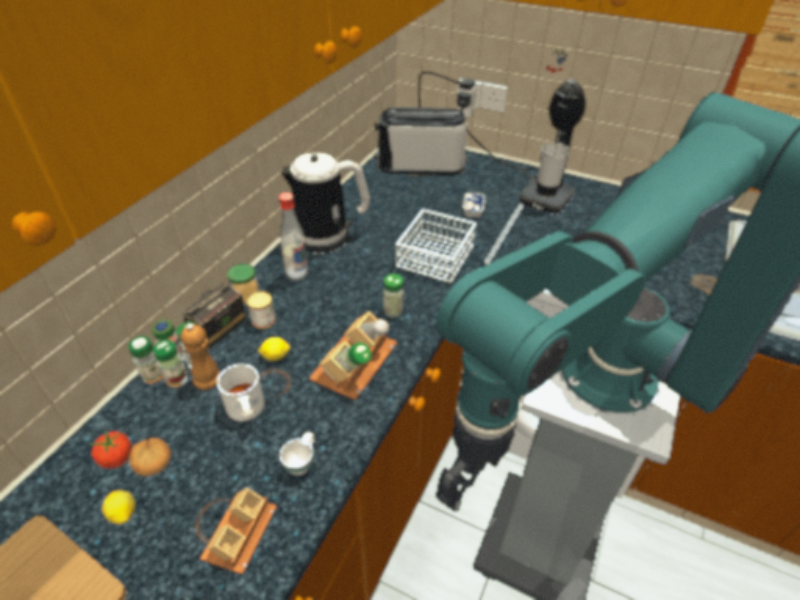

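View pics/top0.png

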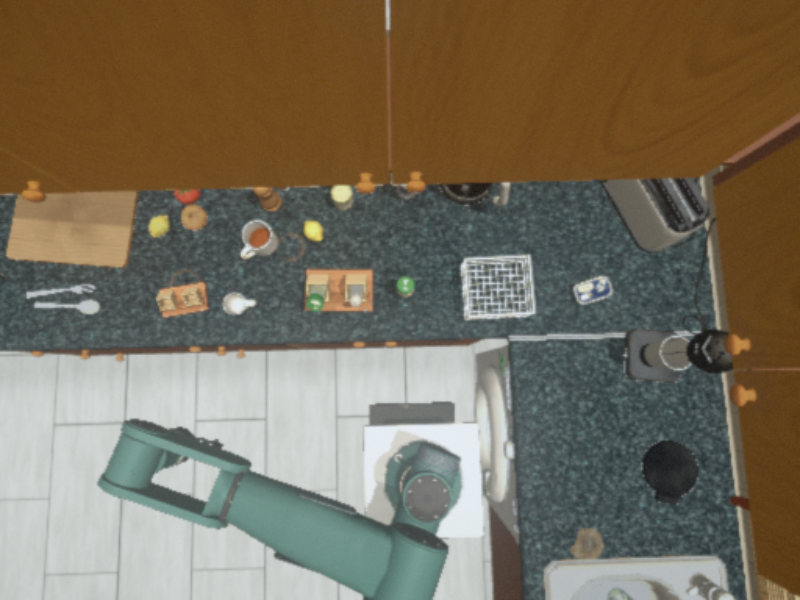

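Side picture (800x600): two racks, the larger at (355,355) and a smaller empty one at (240,530). The larger one holds the green-capped full jar at (360,353) and the grey shaker at (378,328). 

Green caps appear at (393,283), (360,353), and among the back group at (143,345), (168,350) and (243,272). Only (393,283) stands alone between the rack and the basket at (437,243), so that is the used jar. In the top picture it is at (405,287), with the basket at (498,287). I'll confirm this in a crop and measure.

```bash
cat > h.py <<'E'
import numpy as np,cv2
def cloud(f):
    d=np.asarray(f["depth"],float);K=f["camera_matrix"];v,u=np.indices(d.shape)
    c=np.stack([(u-K[0,2])/K[0,0]*d,(v-K[1,2])/K[1,1]*d,d],-1)
    X=(c-f["t"])@f["R"]; X[d==0]=np.nan
    return X
E
python3 - <<'E'
from h import *
crop=[]
for n,(x0,x1,y0,y1) in dict(side=(190,320,130,260),top=(185,350,150,215)).items():
    f=np.load(f"{n}0.npz");X=cloud(f);im=f["img"];hsv=cv2.cvtColor(im,cv2.COLOR_RGB2HSV)
    crop.append(cv2.resize(im[y0:y1,x0:x1,::-1],(600 if n=="side" else 790,None) if 0 else ((400,400) if n=="side" else (400,158)),interpolation=cv2.INTER_CUBIC))
    g=((hsv[...,0]>45)&(hsv[...,0]<80)&(hsv[...,1]>110)&(hsv[...,2]>60)).astype(np.uint8)
    k,l,s,c=cv2.connectedComponentsWithStats(g)
    def st(m,name):
        P=X[m];P=P[~np.isnan(P[:,0])];print(n,name,len(P),np.percentile(P,[3,50,97],axis=0).round(0).tolist())
    for i in range(1,k):
        if s[i,4]>15 and x0<c[i][0]<x1 and y0<c[i][1]<y1: st(l==i,f"green {c[i].round(0)*1.5625}")
    o=((hsv[...,0]<14)&(hsv[...,1]>110)); o[:y0]=0;o[y1:]=0;o[:,:x0]=0;o[:,x1:]=0
    o&=(X[...,2]<25)&(X[...,2]>-10); st(o,"rack base")
    P=X[o][:,:2].astype(np.float32); print(cv2.minAreaRect(P))
    w=(im.min(-1)>140);m=np.zeros_like(w)
    m[(slice(130,182) if n=="side" else slice(160,207)),(slice(250,306) if n=="side" else slice(292,345))]=1
    w&=m;
    w2=w&(X[...,2]>60)&(X[...,2]<100);st(w2,"basket rim");print(cv2.minAreaRect(X[w2][:,:2].astype(np.float32)))
a=np.full((560,400,3),0,np.uint8);a[:400]=crop[0];a[402:]=crop[1];cv2.imwrite("pics/crop.png",a)
E
```

```text
side green [393.75   282.8125] 69 [[500.0, -101.0, -5.0], [517.0, 46.0, 101.0], [579.0, 58.0, 105.0]]
side green [357.8125 354.6875] 94 [[458.0, 262.0, 97.0], [474.0, 288.0, 107.0], [494.0, 298.0, 121.0]]
side rack base 486 [[466.0, 137.0, -3.0], [488.0, 274.0, 5.0], [587.0, 317.0, 21.0]]
((528.0526123046875, 219.09860229492188), (199.78213500976562, 129.08444213867188), 89.1854476928711)
side basket rim 205 [[433.0, -311.0, 63.0], [510.0, -195.0, 75.0], [593.0, -127.0, 79.0]]
((512.0453491210938, -143.96218872070312), (163.22019958496094, 342.6436462402344), 1.2628289461135864)
top rack base 181 [[473.0, 129.0, 2.0], [517.0, 215.0, 8.0], [587.0, 301.0, 19.0]]
((529.8008422851562, 220.63043212890625), (186.9623260498047, 114.1686782836914), 87.64852142333984)
top basket rim 225 [[438.0, -310.0, 72.0], [520.0, -221.0, 80.0], [600.0, -129.0, 86.0]]
((519.6875, -220.02835083007812), (161.99267578125, 183.46983337402344), 1.5183041095733643)
```

View pics/crop.png

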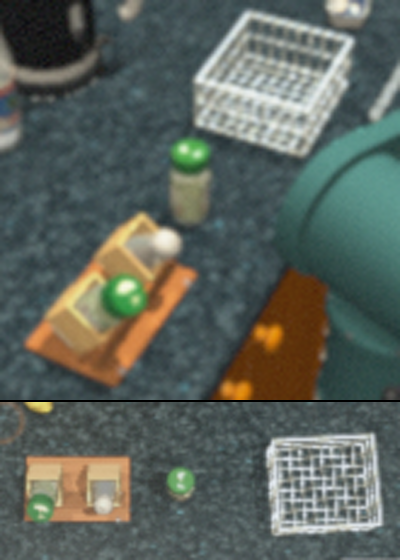

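The crop confirms it. The solitary jar sits between the rack and the basket, and the full jar is in the larger rack's left (+y) bay with the shaker in the right. Next I'll get precise fits.

```bash
cat >> h.py <<'E'
def rackpose(f,x0,x1,y0,y1):
    pass
E
python3 - <<'E'
from h import *
from scipy.optimize import least_squares
F={n:np.load(f"{n}0.npz") for n in("side","top")}
C={n:cloud(f) for n,f in F.items()}
for n,f in F.items(): print(n,"cam",-f["R"].T@f["t"])
for n in C:
    X=C[n];m=(np.hypot(X[...,0]-515,X[...,1]-44)<45)&(X[...,2]>15)&(X[...,2]<130)
    P=X[m]; print(n,len(P),"ztop",np.percentile(P[:,2],97))
    t=P[P[:,2]>98];print(" top pts",len(t),t.mean(0).round(1),t.min(0).round(),t.max(0).round())
    s=P[P[:,2]<95]
    if len(s)>10:
        r=least_squares(lambda p:np.hypot(s[:,0]-p[0],s[:,1]-p[1])-22.5,[515,44],loss="soft_l1",f_scale=3);print(" circ",r.x.round(1),len(s))
# full jar: green in both
for n in C:
    X=C[n];im=F[n]["img"].astype(int)
    g=(im[...,1]>im[...,0]+20)&(im[...,1]>im[...,2]+15)&(X[...,2]>60)&(X[...,2]<150)
    for nm,c in(("used",(515,44)),("full",(470,280))):
        m=g&(np.hypot(X[...,0]-c[0],X[...,1]-c[1])<55);P=X[m]
        print(n,nm,len(P),P.mean(0).round(1),P.min(0).round(),P.max(0).round())
    m=(np.abs(X[...,0]-500)<80)&(np.abs(X[...,1]-220)<110)&(X[...,2]>60)
    P=X[m];
    for lo,hi in((110,150),(150,190),(190,250),(250,330)):
        q=P[(P[:,1]>lo)&(P[:,1]<hi)]
        if len(q): print("  y",lo,hi,len(q),q.min(0).round(),q.max(0).round())
# rack corner/edges from base, top cam: rows/edge lines
X=C["top"];hsv=cv2.cvtColor(F["top"]["img"],cv2.COLOR_RGB2HSV)
o=(hsv[...,0]<16)&(hsv[...,1]>90)&(np.abs(X[...,0]-530)<90)&(np.abs(X[...,1]-220)<130)&(X[...,2]<110)
u=np.argwhere(o);print("rack px",u.min(0),u.max(0))
for j in range(u[:,1].min(),u[:,1].max()+1,3):
    c=np.where(o[:,j])[0];print(j,c.min(),c.max(),X[c.min(),j].round(),X[c.max(),j].round())
E
```

```text
side cam [ 72.34032035 946.75804985 974.67688285]
top cam [ 281.9220942   71.9202574 1565.7517842]
side 277 ztop 104.12741260521315
 top pts 80 [518.8  38.3 102.1] [497.  15.  98.] [541.  59. 106.]
 circ [519.4  35.3] 188
top 124 ztop 110.07421093858324
 top pts 91 [523.9  35.6 105.1] [503.  14.  98.] [545.  56. 113.]
 circ [524.4  35. ] 33
side used 111 [517.2  41.5  99.2] [497.  15.  82.] [541.  60. 106.]
side full 149 [477.1 281.9 107.4] [457. 255.  92.] [506. 299. 122.]
  y 110 150 24 [508. 141.  60.] [549. 150.  88.]
  y 150 190 169 [465. 151.  60.] [549. 189.  98.]
  y 190 250 54 [479. 190.  61.] [544. 250.  91.]
  y 250 330 367 [457. 250.  60.] [553. 305. 122.]
top used 89 [523.7  35.5 104.9] [503.  14.  92.] [548.  56. 113.]
top full 91 [483.1 274.2 111.7] [460. 255.  92.] [505. 297. 128.]
  y 110 150 21 [500. 141.  60.] [557. 150.  85.]
  y 150 190 156 [472. 152.  60.] [562. 188. 105.]
  y 190 250 33 [501. 190.  63.] [559. 250.  88.]
  y 250 330 255 [460. 251.  60.] [564. 303. 128.]
rack px [172 195] [198 238]
195 187 198 [526. 317.   5.] [476. 316.  11.]
198 172 174 [594. 304.   0.] [583. 303.  11.]
201 172 174 [594. 291.  -0.] [584. 290.   4.]
204 172 174 [593. 277.   2.] [584. 277.   5.]
207 172 198 [592. 263.   5.] [476. 264.   4.]
210 172 198 [592. 250.   6.] [474. 250.  15.]
213 172 198 [592. 237.   3.] [475. 238.   6.]
216 173 198 [587. 223.   4.] [474. 224.   9.]
219 172 198 [592. 210.   0.] [474. 211.   8.]
222 172 198 [591. 197.   1.] [473. 198.  10.]
225 172 198 [591. 183.   0.] [473. 185.   4.]
228 172 198 [592. 170.  -4.] [473. 172.   5.]
231 172 198 [591. 157.  -4.] [473. 158.   3.]
234 172 197 [590. 143.  -1.] [477. 145.   5.]
237 173 198 [583. 129.  11.] [472. 132.   5.]
```

```bash
cat > h2.py <<'E'
from cell import *
import numpy as np
from scipy.spatial.transform import Rotation as Ro
def Rt(yawerr,tilt):  # tool down, y=rack y, tilt forward (deg)
    c=np.radians(yawerr);b=np.array([[-np.cos(c),-np.sin(c),0],[-np.sin(c),np.cos(c),0],[0,0,-1.]]).T.T
    b=np.column_stack([[-np.cos(c),-np.sin(c),0],[-np.sin(c),np.cos(c),0],[0,0,-1]])
    return b@Ro.from_rotvec([0,-np.radians(tilt),0]).as_matrix()
def plan(*wps,start=None):
    s=read_state();p0=np.array(start[0] if start else s["tcp_pos"]);R0=np.array(start[1] if start else s["tcp_rot"])
    for p,R in wps:
        d=R0.T@(np.array(p)-p0)/300;w=Ro.from_matrix(R0.T@R).as_rotvec()/np.pi
        print(np.round(d,3).tolist(),np.round(w,3).tolist(),"dist",np.linalg.norm(d)*300,"deg",np.linalg.norm(w)*180)
E
python3 - <<'E'
from h2 import *
from h import cloud
from scipy.optimize import least_squares
R=Rt(-1.2,0);print(R.round(3))
plan(([340,290,245],R))
# full jar cylinder fit, axis known
c=np.radians(-1.2);a=np.array([-.644*np.cos(c),-.644*np.sin(c),.765]);yv=np.array([-np.sin(c),np.cos(c),0]);n=np.cross(yv,a)
for nm in("side","top"):
    X=cloud(np.load(nm+"0.npz")).reshape(-1,3);b=np.array([544,277,28.])
    q=X-b;s=q@a;P=q[(s>56)&(s<115)&(np.linalg.norm(q-np.outer(s,a),axis=1)<38)];s=P@a
    lat=P[s<100]
    r=least_squares(lambda p:np.hypot(lat@yv-p[0],lat@n-p[1])-22.5,[0,0],loss="soft_l1",f_scale=3)
    print(nm,len(lat),r.x.round(1),"top s",np.percentile(s,[80,90,97]).round(1), "n",n.round(2))
E
```

```text
[[-1.     0.021  0.   ]
 [ 0.021  1.     0.   ]
 [ 0.     0.    -1.   ]]
[-0.821, -0.589, -0.002] [-0.001, -0.0, -0.083] dist 303.20911460491766 deg 14.885404657737428
side 112 [-2.2 -3.7] top s [108.  109.4 110.7] n [ 0.76 -0.02  0.64]
top 65 [-2.1  2.5] top s [107.  108.  109.8] n [ 0.76 -0.02  0.64]
```

Emit:
{"fn": "jog_arm", "kwargs": {"moves": [1,-0.4,-0.3,0,0,0,-0.083,1,-0.82,-0.59,0,0,0,-0.083,1,-0.82,-0.59,0,0,0,-0.083,1,-0.82,-0.59,0,0,0,-0.083,1,-0.82,-0.59,0,0,0,-0.083,1,-0.82,-0.59,0,0,0,-0.083,1,-0.82,-0.59,0,0,0,-0.083]}}

```text
time: 0.98
tcp_pos: [339.5, 290.3, 245.0]
tcp_rot: [[-1.0, 0.021, -0.001], [0.021, 1.0, 0.0], [0.001, 0.0, -1.0]]
contact_force: [-0.0, 0.1, 1.3]
opening: 0.996
gripper_force: 0.0
```

```bash
python3 - <<'E'
from h2 import *
s=read_state();print(s["tcp_pos"],s["joints"],s["time"],s["tcp_rot"])
R=Rt(-1.2,0)
plan(([521.5,35.5,245],R),([521.5,35.5,72],R))
E
```

```text
[339.49557552 290.25865124 244.95625235] [ 3.32188422e+01 -8.31356556e+00  9.15487777e+01  4.40191399e-02
  9.68071265e+01 -5.55887051e+01] 0.975 [[-9.99784779e-01  2.07200732e-02 -1.03614735e-03]
 [ 2.07198420e-02  9.99785294e-01  2.33355834e-04]
 [ 1.04076003e-03  2.11836801e-04 -9.99999436e-01]]
[-0.624, -0.836, -0.001] [0.0, -0.0, 0.0] dist 313.09356880226085 deg 0.06217489877272608
[-0.625, -0.837, 0.576] [0.0, -0.0, 0.0] dist 357.68903553139654 deg 0.06217489877272608
```

Emit:
{"fn": "jog_arm", "kwargs": {"moves": [1,-0.624,-0.836,0,0,0,0,1,-0.624,-0.836,0,0,0,0,1,-0.624,-0.836,0,0,0,0,1,-0.624,-0.836,0,0,0,0,1,-0.624,-0.836,0,0,0,0,1,-0.624,-0.836,0,0,0,0,1,-0.624,-0.836,0.1,0,0,0,1,-0.624,-0.836,0.25,0,0,0,1,-0.624,-0.836,0.38,0,0,0,1,-0.624,-0.836,0.48,0,0,0,1,-0.624,-0.836,0.575,0,0,0,1,-0.624,-0.836,0.575,0,0,0]}}

```text
time: 2.48
tcp_pos: [519.1, 38.3, 70.1]
tcp_rot: [[-1.0, 0.017, -0.007], [0.017, 1.0, 0.001], [0.007, 0.001, -1.0]]
contact_force: [-0.2, 0.4, -0.5]
opening: 1.0
gripper_force: 0.0
```

Emit:
{"fn": "jog_arm", "kwargs": {"moves": [0.3,0,0,0,0,0,0,0.3,0,0,0,0,0,0,0.3,0,0,0,0,0,0,0.3,0,0,0,0,0,0,0.3,0,0,0,0,0,0,0.3,0,0,0,0,0,0]}}

```text
time: 3.22
tcp_pos: [523.2, 35.6, 74.8]
tcp_rot: [[-1.0, 0.021, 0.004], [0.021, 1.0, 0.0], [-0.004, 0.0, -1.0]]
contact_force: [-0.3, -0.3, 6.0]
opening: 0.518
gripper_force: 60.6
```

```bash
python3 - <<'E'
from h2 import *
import cv2
f=grab_frame("side");cv2.imwrite("pics/g1.png",cv2.resize(f["img"][110:270,190:370,::-1],(600,533)))
E
```

```text
(no output)
```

View pics/g1.png

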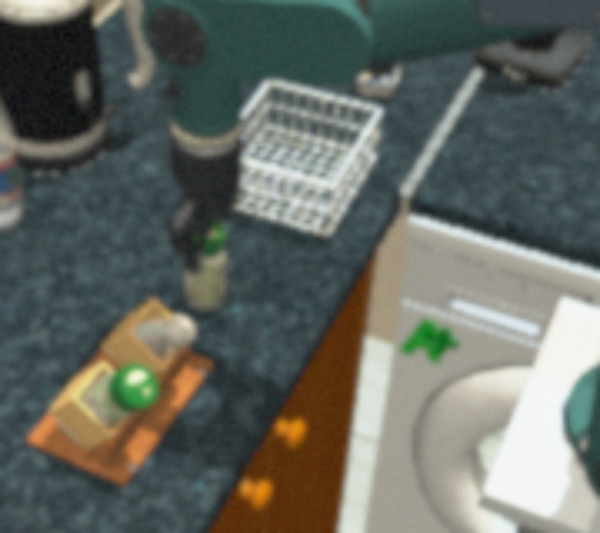

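The used jar is held upright at (205,260), with opening 0.518, about 44 mm. Next I'll lift it, carry it over and lower it into the basket.

Emit:
{"fn": "jog_arm", "kwargs": {"moves": [0.3,0,0,-0.2,0,0,0,0.3,0,0,-0.4,0,0,0,0.3,0,-0.15,-0.4,0,0,0,0.3,0,-0.35,-0.4,0,0,0,0.3,0,-0.55,-0.4,0,0,0,0.3,0,-0.72,-0.4,0,0,0,0.3,0,-0.85,-0.4,0,0,0,0.3,0,-0.85,-0.4,0,0,0,0.3,0,-0.85,-0.4,0,0,0]}}

```text
time: 4.4
tcp_pos: [516.5, -218.8, 192.3]
tcp_rot: [[-1.0, 0.02, -0.001], [0.02, 1.0, 0.001], [0.001, 0.001, -1.0]]
contact_force: [0.8, 0.5, -1.1]
opening: 0.514
gripper_force: 61.3
```

```bash
python3 - <<'E'
from h2 import *
import cv2
f=grab_frame("side");cv2.imwrite("pics/g2.png",cv2.resize(f["img"][90:230,200:380,::-1],(600,467)))
print(read_state()["joints"])
E
```

```text
[-2.87238519e+01  7.33564658e+00  8.19731073e+01  4.49443384e-02
  9.07470689e+01 -1.17609832e+02]
```

View pics/g2.png

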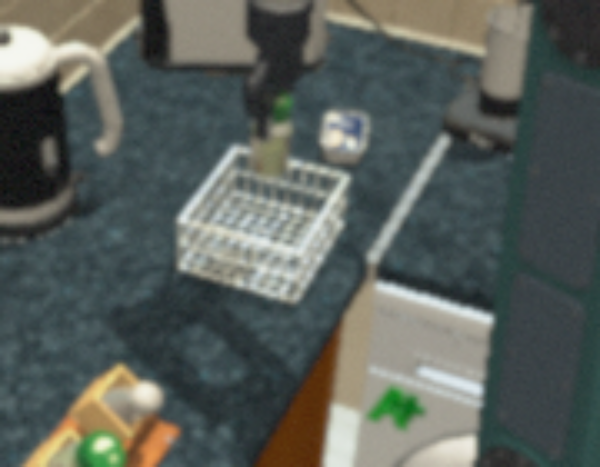

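The jar hangs over the basket at (272,150) in the crop. Now I'll lower it, release it and retreat upward.

Emit:
{"fn": "jog_arm", "kwargs": {"moves": [0.3,0,0,0.15,0,0,0,0.3,0,0,0.28,0,0,0,0.3,0,0,0.355,0,0,0,0.3,0,0,0.355,0,0,0,0.3,0,0,0.355,0,0,0,1,0,0,0.355,0,0,0,1,0,0,0.355,0,0,0,1,0,0,0.355,0,0,0,1,0,0,0.355,0,0,0]}}

```text
time: 5.58
tcp_pos: [516.9, -219.4, 86.6]
tcp_rot: [[-1.0, 0.02, 0.001], [0.02, 1.0, -0.0], [-0.001, -0.0, -1.0]]
contact_force: [0.3, 0.4, 0.6]
opening: 1.0
gripper_force: 0.0
```

Emit:
{"fn": "jog_arm", "kwargs": {"moves": [1,0,0,-0.1,0,0,0,1,0,0,-0.25,0,0,0,1,0,0,-0.45,0,0,0,1,0,0,-0.55,0,0,0,1,0,0.2,-0.55,0,0,0,1,0,0.4,-0.55,0,0,0,1,0,0.6,-0.55,0,0,0,1,0,0.8,-0.55,0,0,0,1,0,0.8,-0.55,0,0,0,1,0,0.8,-0.55,0,0,0]}}

```text
time: 6.82
tcp_pos: [521.6, 20.5, 251.3]
tcp_rot: [[-1.0, 0.02, 0.0], [0.02, 1.0, -0.001], [-0.0, -0.001, -1.0]]
contact_force: [0.1, -0.3, -0.5]
opening: 1.0
gripper_force: 0.0
```

```bash
python3 - <<'E'
from h2 import *
from h import cloud
import cv2
f=grab_frame("side");cv2.imwrite("pics/g3.png",cv2.resize(f["img"][110:270,190:370,::-1],(600,533)))
X=cloud(f);im=f["img"].astype(int)
g=(im[...,1]>im[...,0]+20)&(im[...,1]>im[...,2]+15)
for c in((518,-218),(477,280)):
    P=X[g&(np.hypot(X[...,0]-c[0],X[...,1]-c[1])<80)&(X[...,2]>5)&(X[...,2]<130)]
    if len(P): print(len(P),np.median(P,0).round(),P.min(0).round(),P.max(0).round())
# grasp poses for full jar
u=np.array([542.2,274.9,29.2]);c=np.radians(-1.2);a=np.array([-.644*np.cos(c),-.644*np.sin(c),.765])
R=Rt(-1.2,28);z=R[:,2];print("z",z.round(3),R.round(3).tolist())
G=u+80*a;T=G+5*z;print("grasp",G,"tcp",T, "state",read_state()["tcp_pos"])
pre=T-110*z
plan((pre,R),(T,R))
E
```

```text
76 [ 513. -211.  104.] [ 492. -249.   90.] [ 534. -195.  111.]
151 [476. 284. 107.] [456. 258.  93.] [507. 300. 124.]
z [ 0.469 -0.01  -0.883] [[-0.883, 0.021, 0.469], [0.018, 1.0, -0.01], [-0.469, 0.0, -0.883]]
grasp [490.69129919 275.97895347  90.4       ] tcp [493.03814219 275.92979412  85.98526204] state [521.59162843  19.84378926 251.22232089]
[0.285, 0.852, 0.227] [-0.0, -0.156, 0.0] dist 277.8560135885554 deg 28.008565066642735
[0.113, 0.852, 0.55] [-0.0, -0.156, 0.0] dist 306.10231798631185 deg 28.008565066642735
```

View pics/g3.png

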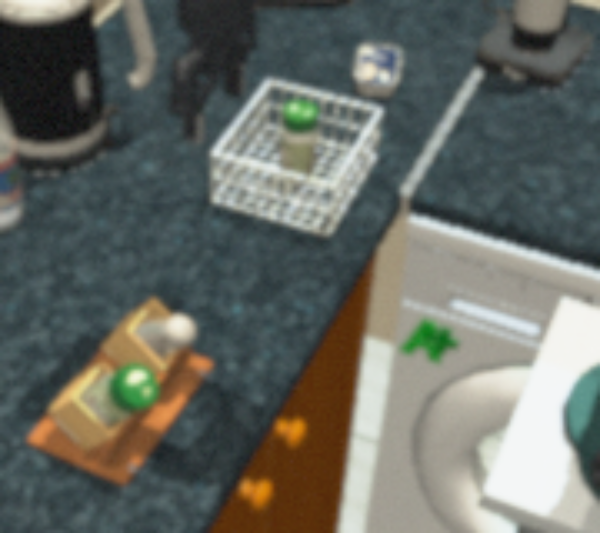

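The used jar stands upright in the basket at (300,130). Now the pre-grasp pose for the full jar.

Emit:
{"fn": "jog_arm", "kwargs": {"moves": [1,0.05,0.2,0.0,0,-0.05,0,1,0.1,0.4,0.0,0,-0.1,0,1,0.2,0.6,0.1,0,-0.156,0,1,0.285,0.75,0.18,0,-0.156,0,1,0.285,0.852,0.227,0,-0.156,0,1,0.285,0.852,0.227,0,-0.156,0,1,0.285,0.852,0.227,0,-0.156,0,1,0.285,0.852,0.227,0,-0.156,0]}}

```text
time: 7.88
tcp_pos: [442.4, 276.6, 184.4]
tcp_rot: [[-0.881, 0.023, 0.472], [0.021, 1.0, -0.01], [-0.472, 0.001, -0.882]]
contact_force: [-0.3, 0.4, -0.7]
opening: 1.0
gripper_force: 0.0
```

```bash
python3 - <<'E'
from h2 import *
import cv2
f=grab_frame("side");cv2.imwrite("pics/g4.png",cv2.resize(f["img"][110:270,150:330,::-1],(600,533)))
print(read_state()["joints"],read_state()["tcp_pos"])
R=Rt(-1.2,28);plan(([493,275.9,86],R))
E
```

```text
[ 35.43706876 -11.38239676 105.28657102 -18.26581456  64.04180841
 -48.40500888] [442.31221987 276.73568342 184.26126946]
[0.006, 0.001, 0.369] [-0.0, 0.001, -0.001] dist 110.56774618941132 deg 0.20159258846494377
```

View pics/g4.png

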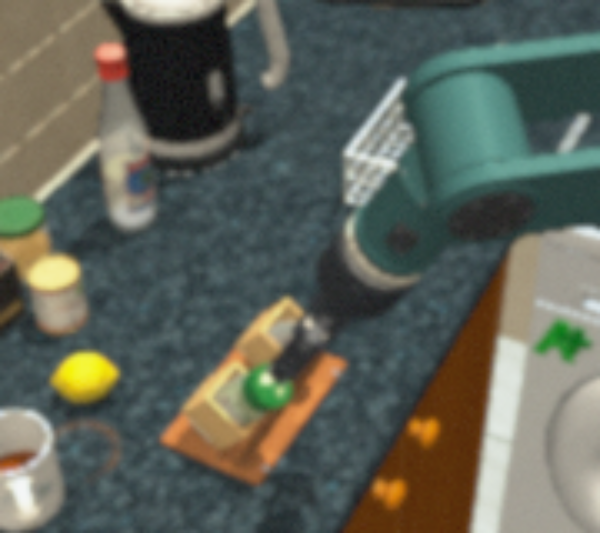

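The gripper is poised behind and above the cap at (268,385). Next I'll advance along the fingers and grip.

Emit:
{"fn": "jog_arm", "kwargs": {"moves": [1,0.003,0,0.1,0,0,0,1,0.003,0,0.2,0,0,0,1,0.006,0,0.28,0,0,0,1,0.006,0,0.33,0,0,0,1,0.006,0,0.368,0,0,0,1,0.006,0,0.368,0,0,0,1,0.006,0,0.368,0,0,0]}}

```text
time: 8.8
tcp_pos: [492.0, 277.3, 86.0]
tcp_rot: [[-0.881, 0.02, 0.472], [0.018, 1.0, -0.009], [-0.472, 0.001, -0.882]]
contact_force: [-0.8, -0.4, -0.3]
opening: 0.998
gripper_force: 0.0
```

Emit:
{"fn": "jog_arm", "kwargs": {"moves": [0.3,0,0,0,0,0,0,0.3,0,0,0,0,0,0,0.3,0,0,0,0,0,0,0.3,0,0,0,0,0,0,0.3,0,0,0,0,0,0,0.3,0,0,0,0,0,0]}}

```text
time: 9.55
tcp_pos: [491.7, 277.0, 85.7]
tcp_rot: [[-0.882, 0.02, 0.471], [0.018, 1.0, -0.009], [-0.471, 0.0, -0.882]]
contact_force: [-4.3, -1.7, 5.4]
opening: 0.514
gripper_force: 60.0
```

```bash
python3 - <<'E'
from h2 import *
s=read_state();p=s["tcp_pos"];R=s["tcp_rot"];c=np.radians(-1.2);a=np.array([-.644*np.cos(c),-.644*np.sin(c),.765])
print(p,s["contact_force"],s["torque"],s["joints"])
plan((p+70*a,R),(p+100*a,R),(p+100*a+[0,0,80],R))
E
```

```text
[491.66674131 276.97316768  85.70858268] [-4.2581224  -1.73984914  5.38287927] [-0.31407099  0.33924785 -0.20851941] [ 31.71782951  -1.03266729 107.93917659 -19.33650338  50.5631455
 -47.74627096]
[0.048, 0.0, -0.228] [0.0, 0.0, 0.0] dist 69.99863498669099 deg 0.0
[0.069, 0.0, -0.326] [0.0, 0.0, 0.0] dist 99.99804998098713 deg 0.0
[-0.057, 0.0, -0.561] [0.0, 0.0, 0.0] dist 169.23241415284485 deg 0.0
```

Emit:
{"fn": "jog_arm", "kwargs": {"moves": [0.3,0.012,0,-0.06,0,0,0,0.3,0.025,0,-0.12,0,0,0,0.3,0.038,0,-0.18,0,0,0,0.3,0.05,0,-0.24,0,0,0,0.3,0.069,0,-0.326,0,0,0,0.3,0,0,-0.45,0,0,0,0.3,-0.057,0,-0.56,0,0,0,0.3,-0.057,0,-0.56,0,0,0,0.3,-0.057,0,-0.56,0,0,0]}}

```text
time: 10.68
tcp_pos: [426.4, 278.0, 240.2]
tcp_rot: [[-0.883, 0.02, 0.469], [0.017, 1.0, -0.01], [-0.469, -0.001, -0.883]]
contact_force: [-0.6, -0.7, -2.2]
opening: 0.515
gripper_force: 61.1
```

```bash
python3 - <<'E'
from h2 import *
s=read_state();p=s["tcp_pos"];print(p,s["joints"])
for x in (0,60): plan((p+[x,0,30],Rt(-1.2,70)))
E
```

```text
[426.41159356 278.02569648 240.15471916] [ 36.84509202 -14.36810945 101.1955982  -17.75644419  71.34728742
 -49.57337538]
[-0.047, -0.0, -0.088] [0.0, -0.234, 0.0] dist 29.99999999999997 deg 42.03761906518531
[-0.224, 0.004, 0.005] [0.0, -0.234, 0.0] dist 67.08203932499369 deg 42.03761906518531
```

Emit:
{"fn": "jog_arm", "kwargs": {"moves": [0.3,-0.01,0,-0.03,0,-0.04,0,0.3,-0.02,0,-0.06,0,-0.08,0,0.3,-0.03,0,-0.08,0,-0.12,0,0.3,-0.047,0,-0.088,0,-0.16,0,0.3,-0.047,0,-0.088,0,-0.2,0,0.3,-0.047,0,-0.088,0,-0.234,0,0.3,-0.047,0,-0.088,0,-0.25,0,0.3,-0.047,0,-0.088,0,-0.25,0,0.3,-0.047,0,-0.088,0,-0.25,0,0.3,-0.047,0,-0.088,0,-0.25,0,0.3,-0.047,0,-0.088,0,-0.25,0]}}

```text
time: 12.05
tcp_pos: [435.3, 245.4, 303.2]
tcp_rot: [[-0.378, -0.025, 0.926], [0.005, 1.0, 0.029], [-0.926, 0.015, -0.377]]
contact_force: [0.4, 0.6, -0.5]
opening: 0.509
gripper_force: 61.5
```

```bash
python3 - <<'E'
from h2 import *
import cv2
f=grab_frame("side");cv2.imwrite("pics/g5.png",cv2.resize(f["img"][70:270,150:390,::-1],(720,600)))
s=read_state();print(s["joints"],s["qvel"],s["tcp_pos"],s["tcp_rot"])
E
```

```text
[ 46.30644933 -29.65431623 122.1320735  -61.79834409  47.45444479
 -17.11721235] [-0.06686598 -0.20193089 -0.05937658 -0.0708836   0.0135344  -0.0188741 ] [435.26286835 245.39329728 303.38571165] [[-0.37735953 -0.02503599  0.92572835]
 [ 0.004927    0.99956607  0.02904132]
 [-0.92605373  0.01552009 -0.37707243]]
```

View pics/g5.png

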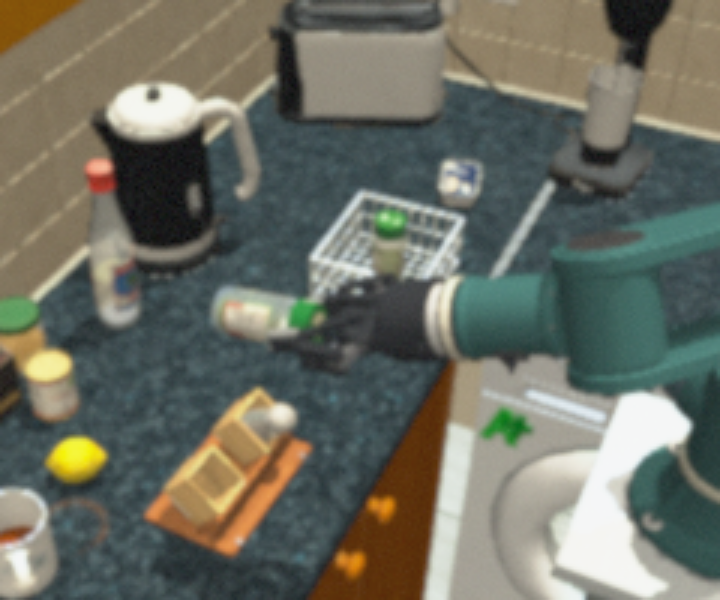

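The jar is nearly level in the gripper (tip at (215,310), cap at (305,315)), but joint 4 sits at its range end. I'll yaw the tool toward the radial direction to unload it.

Emit:
{"fn": "jog_arm", "kwargs": {"moves": [0.3,0,0,0,-0.033,0,-0.011,0.3,0,0,0,-0.066,0,-0.022,0.3,0,0,0,-0.1,0,-0.033,0.3,0,0,0,-0.131,0,-0.045,0.3,0,0,0,-0.131,0,-0.045,0.3,0,0,0,-0.131,0,-0.045,0.3,0,0,0,-0.131,0,-0.045,0.3,0,0,0,-0.131,0,-0.045,0.3,0,0,0,-0.131,0,-0.045]}}

```text
time: 13.22
tcp_pos: [435.1, 245.2, 303.3]
tcp_rot: [[-0.344, -0.443, 0.828], [-0.132, 0.896, 0.425], [-0.93, 0.037, -0.366]]
contact_force: [-0.6, 0.1, -0.8]
opening: 0.515
gripper_force: 61.5
```

```bash
python3 - <<'E'
from h2 import *
from h import cloud
import cv2
f=grab_frame("side");cv2.imwrite("pics/g6.png",cv2.resize(f["img"][70:270,150:390,::-1],(720,600)))
s=read_state();print(s["joints"],s["qvel"],s["tcp_pos"],s["tcp_rot"])
z=s["tcp_rot"][:,2];X=cloud(f);q=X-s["tcp_pos"];t=q@z
m=(t>18)&(t<100)&(np.linalg.norm(q-t[...,None]*z,axis=-1)<55);P=X[m]
from scipy.optimize import least_squares
def res(p):
    d=np.array([p[2],p[3],p[4]]);d/=np.linalg.norm(d);b=s["tcp_pos"]+p[0]*s["tcp_rot"][:,0]+p[1]*s["tcp_rot"][:,1]
    return np.linalg.norm(np.cross(P-b,d),axis=1)-22.5
r=least_squares(res,[0,0,*z],loss="soft_l1",f_scale=3);d=r.x[2:]/np.linalg.norm(r.x[2:])
print(len(P),"axis",d,"angle of jar z from vertical",np.degrees(np.arccos(-d[2])))
E
```

```text
[  16.87422983  -42.33095375  128.53229153   21.38880194   27.22642979
 -110.72364878] [ 0.13000165  0.06466301 -0.08643598  0.38380645 -0.04766768 -0.1901913 ] [435.06734458 245.30690708 303.3643258 ] [[-0.34370619 -0.44373568  0.82762594]
 [-0.13161813  0.89538183  0.4254034 ]
 [-0.92980789  0.0372832  -0.36615194]]
293 axis [ 0.89402513  0.41786279 -0.16158517] angle of jar z from vertical 80.70108296035109
```

View pics/g6.png

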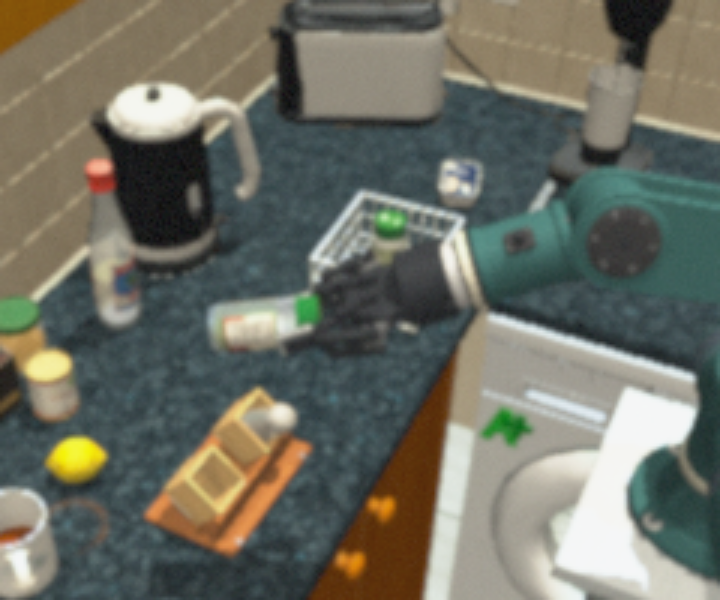

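The jar is level (about 81° from vertical), 30 cm up, held still and clear of everything, with the used jar in the basket. Handing in.

```bash
python3 -c "
from cell import *
print(job_done())"
```

```text
the job is handed in; nothing more can be done
None
```

I've handed the job in, but no verdict came back: the used jar stands in the basket, and the full jar is held still, about 9° off level, 30 cm up and clear of everything; the shaker, cup and tin weren't touched.

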